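Clip the food box shut

TASK

Close the lid of the leftovers box, the one with the red rim: with the fingertips, press down each of its four red rim sections until it has clicked fully home, flush with the white corners. Only press: do not lift, tip or push the box away, leave everything else on the table where it is, and finish clear of everything.

Things in the scene. Friction and masses are not known exactly. Their poses are not given: they have to be found in the camera images.
- foodbox: white food box, 150 mm (its x) by 200 mm (its y), clear lid laid on, loose, about 1 kg. Origin: centre of its underside, z up. Round the lid run four red rim sections, one a side, each with a red tongue hanging outside, between fixed white corner pieces (tops 84 mm above the table). The clear middle of the lid is sunk, its top 70 mm above the table. Shaker and spoon: 40 to 80 mm off its short sides
- rim_near_top (a point): centre of the top face of the red rim section on the long side towards the box's -x; the section is 148 mm long and 22 mm wide. The top is about 92 mm above the table while the section stands up (8 mm proud of the white corners) and 84 mm, flush with the corners, when shut
- rim_near (a joint): how far that section is pressed down, in m: 0 standing up, 0.008 fully shut. It moves straight down; a spring resists with about 5 N over the first half, then it snaps down by itself and stays; let go earlier, it pops up again
- rim_far_top (a point): centre of the top face of the red rim section on the long side towards the box's +x; the section is 148 mm long and 22 mm wide. The top is about 92 mm above the table while the section stands up (8 mm proud of the white corners) and 84 mm, flush with the corners, when shut
- rim_far (a joint): how far that section is pressed down, in m: 0 standing up, 0.008 fully shut. It moves straight down; a spring resists with about 5 N over the first half, then it snaps down by itself and stays; let go earlier, it pops up again
- rim_left_top (a point): centre of the top face of the red rim section on the short side towards the box's +y; the section is 98 mm long and 22 mm wide. The top is about 92 mm above the table while the section stands up (8 mm proud of the white corners) and 84 mm, flush with the corners, when shut
- rim_left (a joint): how far that section is pressed down, in m: 0 standing up, 0.008 fully shut. It moves straight down; a spring resists with about 5 N over the first half, then it snaps down by itself and stays; let go earlier, it pops up again
- rim_right_top (a point): centre of the top face of the red rim section on the short side towards the box's -y; the section is 98 mm long and 22 mm wide. The top is about 92 mm above the table while the section stands up (8 mm proud of the white corners) and 84 mm, flush with the corners, when shut
- rim_right (a joint): how far that section is pressed down, in m: 0 standing up, 0.008 fully shut. It moves straight down; a spring resists with about 5 N over the first half, then it snaps down by itself and stays; let go earlier, it pops up again
- shaker: steel salt shaker, 40 mm across, 83 mm tall, standing beside the food box; origin at the centre of its underside
- spoon: steel serving spoon, 190 mm long, lying on the table beside the food box; origin under its middle, x along it
- mustard: yellow squeeze bottle with a red cap, 56 mm across, 170 mm tall; origin at the centre of its underside
- pickles: green glass jar with a green cap, 72 mm across, 110 mm tall; origin at the centre of its underside
- mug: blue mug, 80 mm across, 95 mm tall; origin at the centre of its underside
- smallbox: smaller white box with a plain blue lid, already closed, 106 x 136 x 62 mm; origin at the centre of its underside

How it is judged (in metres and radians):
At the end, for the whole second after the job is handed in: all four red rim sections are down by more than 6.8 of their 8 mm, and the box stands flat (within 0.05 rad) and at rest on the table (value of joint each of rim_near, rim_far, rim_left, rim_right above 0.0068 m and height (world z) of foodbox below 0.006 m and angle between foodbox's own z axis and vertical below 0.05 rad and linear speed of foodbox below 0.02 m/s); the robot touches nothing.
It fails at once if the food box is pressed with the arm or the gripper body instead of the fingers (over 3 N) (contact force between the arm and foodbox above 3 N).
It fails at once if the food box is lifted or tipped (underside centre more than 15 mm up, or 0.2 rad of tilt) (height (world z) of foodbox above 0.015 m or angle between foodbox's own z axis and vertical above 0.2 rad).
It fails at once if the food box is pushed more than 50 mm from where it stood (distance of foodbox from where it was at the start of the episode above 0.05 m).
It fails at once if another thing on the table is moved by more than 30 mm (distance of any of shaker, spoon, mustard, pickles, mug, smallbox from where it was at the start of the episode above 0.03 m).
It also fails if it takes over 43 s, if anything falls off the work surface, if the arm or the gripper's body presses on something with over 40 N, if the wrist force passes 120 N, or if a joint passes its speed limit or range.

ROBOT

A 6-joint arm with a two-finger parallel gripper is mounted at the origin on the work surface. World frame = base frame: x ahead of the robot, y to its left, z up, the work surface at z = 0. Lengths are in m, angles in degrees, forces in N, time in s.
With the tool pointing down it reaches from about 0.275 to 0.75 m from the base axis. Payload 10.2 kg.
Tool frame: the origin (TCP) lies midway between the tips of the shut fingers; the grasp point (between the pads) lies 19 mm behind it (hold_point_z is the distance from the TCP to the grasp point, in m); z points along the fingers, x is the direction in which the jaws open and shut, and the axes are right-handed (so a half turn about z gives the same grasp; the last joint's range is limited). The gripper opens to 85 mm and grips with 20 to 120 N. Pads are 22 mm wide; open, the fingers measure 114 mm over their backs; the gripper's body (76 mm by 85 mm) begins 54 mm behind the grasp point. The pads swing forward as they close: fully open they stand 13 mm farther back than shut.
Start: joints at [55.382, 17.928, 85.812, -0, 76.261, -12.8], TCP at [0.195, 0.487, 0.231] pointing down, gripper open.
Joint ranges: [-168.41, 168.41], [-55.51, 124.54], [10.69, 146.95], [-70.63, 250.63], [1, 178], [-165.06, 165.06]. Speed limits (degrees/s): [136.94, 136.94, 172.46, 180, 180, 180].

INTERFACE

Orientations are given as a 3x3 rotation matrix whose columns are the frame's x, y, z axes.
In Python, from station import * gives the robot as it stands. The module is installed in compiled form; this text tells all that it offers.
- The arm moves only by the tool send_rows, never from a script. Its argument "motion" is a list of rows, each a list of 3 entries, a list of its own where there are three numbers: the shift along the tool's x, y, z in cm, then the turn, a rotation vector about the tool's x, y, z in units of 6 degrees (1.0 is 6 degrees), then the gripper's target within -1 to 1 (fully open at 1, half-way at 0, shut at -1). In form: [[[x, y, z], [ax, ay, az], hand], ...]. A call has 1 to 10 rows; each row is the pose to reach, as a shift and turn from the pose measured when the call began, along the tool's axes at that moment; what a row does not reach only later rows make up. A row lasts 1/12 s, in which the tool goes at most 41.7 mm and 7.16 degrees, less where a joint would pass 70% of its speed; a pose out of reach is approached as far as the arm can. A call with a gripper value outside its range is refused whole. The fingers move at their own pace and stop on an object; "squeeze" is the grip in N (left out, the last holds). Time passes only in rows, so rows that repeat a pose let the fingers close. It gives the time, the measured TCP pose, the force and the opening at its end, in the units of the state.
- get_state(): the state, without advancing time (a new reading comes with each control period).
- snapshot(name): name is "side" or "top" or "wrist"; returns a dict with "pixels" (420x560x3 uint8, red, green, blue), "fx", "fy", "cx", "cy" (pixels), "extrinsics" (4x4, takes a point from camera to world coordinates); the wrist camera has in their place "mount" (4x4, takes a point from camera to tool coordinates, whose origin is the TCP and whose axes are the tool frame's). Camera axes: x right, y up, looking along -z (the intrinsics and any distortion apply to the point x, -y, -z); pixel columns grow to the right and rows downward; lengths in m; the calibration is good to about 2 mm. The wrist camera is an equidistant fisheye: a pixel r from the principal point sees the ray r / f radians off the axis. A picture is of the moment at which its call begins: read the wrist's pose just before it. There is no depth.
- sign_off(): hands the job in, once; it reports no verdict.
Trained networks look in the newest picture that a camera, given by its name, has taken for a name from the list of things; names that differ only in an ending like _2 or _b are one class to them, and where a whole thing is asked for, a point or a joint stands for the part that bears it (a point fixed in the world has none). Each returns a list of dicts, best first, with "score" (0 to 1); they miss things now and then, are a little off and sometimes report something else, mostly with a low value. They report only what shows in the picture. A call takes as long as a camera call.
- regions_of(thing, camera): "mask" (420x560 bool, what is visible of it) and "xy" ([column, row] in pixels, amid what is visible of it).
- mark_of(thing, camera): "xy" ([column, row] in pixels: a listed point, or the origin of a listed thing).
The state is a dict: "time": time; "q": joint angles; "dq": joint speeds; "effort": joint torques, N m; "position": TCP position; "orientation": TCP orientation; "force": force on the tool from outside, world axes, zero at the start; "torque": the same for the moment, N m; "grip_width": finger opening in m.
Only numpy, scipy, OpenCV 4.12 (cv2) and the standard library are available. Lean on these libraries where they do the work, as an engineer would, in place of code of your own. Each camera call takes 0.05 s, during which the arm holds its last target. There are 200 camera calls.

## Working session

There is one attempt and no reset: what is moved stays moved. The work goes in short steps, Python scripts to look and compute and a tool call to move; the robot and the scene stay as the last step left them, time stands still between calls to the robot, and variables do not carry over. Pictures are saved under pics/ and viewed, about 8 in all and at most 12, crops included, and the job is handed in when it is done.

Besides the shell and the picture viewer there is one more tool, called after "Call:" by a JSON object that holds its "fn" and its "kwargs", one argument or row to a line. send_rows: Moves the arm, as the interface text tells. Its arguments: {"type":"object","properties":{"motion":{"type":"array","items":{"type":"array"}},"squeeze":{"type":"number"}},"required":["motion"]}

```bash
mkdir -p pics
cat > h.py <<'E'
from station import *
import numpy as np, cv2
def ray(s,uv,st=None):
    u=(uv[0]-s['cx'])/s['fx']; v=(uv[1]-s['cy'])/s['fy']
    E=np.array(s['extrinsics']); d=np.array([u,-v,-1.]); return E[:3,3],E[:3,:3]@d
def at_z(s,uv,z):
    o,d=ray(s,uv); return o+d*(z-o[2])/d[2]
def save(s,n): cv2.imwrite('pics/'+n+'.png',cv2.cvtColor(np.array(s['pixels']),cv2.COLOR_RGB2BGR))
E
python3 - <<'E'
from h import *
np.set_printoptions(precision=4,suppress=True)
st=get_state(); print(st['time'],st['position'],st['orientation'],st['force'],st['grip_width'])
S={}
for c in ('top','side'):
    s=S[c]=snapshot(c); save(s,c+'0'); print(c,np.array(s['extrinsics']))
    for n,z in [('rim_near_top',.092),('rim_far_top',.092),('rim_left_top',.092),('rim_right_top',.092),('foodbox',0),('shaker',0),('spoon',0),('mustard',0),('pickles',0),('mug',0),('smallbox',0)]:
        for m in mark_of(n,c)[:2]: print(n,round(m['score'],2),np.round(m['xy'],1),at_z(s,m['xy'],z))
E
```

```text
0.0 [0.195  0.4872 0.2307] [[ 0.3717  0.9284 -0.0008]
 [ 0.9284 -0.3717 -0.0011]
 [-0.0013 -0.0003 -1.    ]] [0.4342 0.5463 0.9005] 0.08526047986292641
top [[-0.0241  0.9968 -0.0768  0.4664]
 [-0.9997 -0.0244 -0.0028  0.0204]
 [-0.0047  0.0768  0.997   1.0888]
 [ 0.      0.      0.      1.    ]]
rim_near_top 0.71 [276.9 218.8] [0.5125 0.0219 0.092 ]
rim_near_top 0.38 [451.3 175. ] [ 0.6054 -0.3896  0.092 ]
rim_far_top 0.66 [292.2 169.2] [ 0.6284 -0.0169  0.092 ]
rim_far_top 0.19 [118.8 172.1] [0.6316 0.3917 0.092 ]
rim_left_top 0.77 [248.1 187.1] [0.5886 0.0877 0.092 ]
rim_right_top 0.96 [322.5 204.3] [ 0.5438 -0.0854  0.092 ]
foodbox 0.68 [283.5 202.9] [0.557  0.0042 0.    ]
shaker 0.76 [219.2 168. ] [0.6511 0.1673 0.    ]
spoon 0.74 [348.4 217.3] [ 0.5162 -0.16    0.    ]
mustard 0.91 [116.  173.4] [0.6437 0.4332 0.    ]
pickles 0.6 [122.1 248.7] [0.4504 0.4168 0.    ]
mug 0.9 [444.8 245.2] [ 0.4396 -0.4011  0.    ]
smallbox 0.64 [449.  176.7] [ 0.614  -0.4214  0.    ]
side [[ 0.7037  0.539  -0.463   0.0586]
 [-0.7105  0.532  -0.4606 -0.4784]
 [-0.0019  0.653   0.7573  0.8619]
 [ 0.      0.      0.      1.    ]]
rim_near_top 0.79 [261.1 201.5] [0.5131 0.0302 0.092 ]
rim_far_top 0.84 [310.  186.7] [ 0.63   -0.0198  0.092 ]
rim_left_top 0.54 [273.1 170.6] [0.6063 0.0836 0.092 ]
rim_right_top 0.8 [306.9 220.2] [ 0.547 -0.085  0.092]
foodbox 0.7 [286.8 221.3] [ 0.5668 -0.0041  0.    ]
foodbox 0.67 [263.4 203.6] [0.5666 0.0813 0.    ]
shaker 0.82 [261.5 170.3] [0.6496 0.1749 0.    ]
spoon 0.72 [154.1 160.2] [ 0.4607  0.4254 -0.    ]
spoon 0.65 [319.1 269.3] [ 0.5164 -0.1571  0.    ]
mustard 0.89 [203.8 130. ] [0.6472 0.4295 0.    ]
pickles 0.94 [154.4 158.6] [0.4652 0.4304 0.    ]
mug 0.8 [386.  368.7] [ 0.4352 -0.4039  0.    ]
smallbox 0.56 [444.8 312.5] [ 0.6246 -0.4228  0.    ]
```

Run:
```python
from h import *
np.set_printoptions(precision=4,suppress=True)
t=cv2.imread('pics/top0.png'); s=cv2.imread('pics/side0.png')
a=cv2.resize(t[140:250,200:380],None,fx=4,fy=4,interpolation=2); b=cv2.resize(s[140:300,210:370],None,fx=2.75,fy=2.75)
cv2.imwrite('pics/crop.png',np.vstack([a[:,:720]]))
cv2.imwrite('pics/crop2.png',cv2.resize(s[140:300,200:400],None,fx=3.6,fy=3.6,interpolation=2))
S=snapshot('top')
for n in ('rim_near','rim_far','rim_left','rim_right','foodbox'):
    for m in regions_of(n,'top')[:2]: print(n,m['score'],m['xy'],m['mask'].sum())
im=np.array(S['pixels']).astype(int)
red=((im[...,0]>110)&(im[...,1]<80)&(im[...,2]<80)).astype(np.uint8)
red[:,:220]=0; red[:,360:]=0
n,l,stt,c=cv2.connectedComponentsWithStats(red)
for i in range(1,n):
    if stt[i,4]>30:
        pts=np.argwhere(l==i)[:,::-1].astype(np.float32); r=cv2.minAreaRect(pts)
        print(stt[i],r, [at_z(S,p,.09)[:2] for p in cv2.boxPoints(r)])
```

```text
rim_near 0.98 [277.2, 222.0] 729
rim_far 0.72 [297.3, 168.5] 625
rim_left 0.66 [248.6, 182.3] 467
rim_right 0.94 [324.7, 207.4] 415
foodbox 0.89 [285.7, 196.6] 5802
[265 156  60  25 594] ((294.72021484375, 166.2660675048828), (61.109317779541016, 12.16439437866211), 16.699243545532227) [array([0.6444, 0.0499]), array([0.6721, 0.041 ]), array([ 0.6267, -0.0959]), array([ 0.5992, -0.0868])]
[241 164  18  40 359] ((247.8729705810547, 183.03785705566406), (11.395828247070312, 40.436805725097656), 17.10272979736328) [array([0.5574, 0.1157]), array([0.6483, 0.0861]), array([0.6397, 0.0605]), array([0.5489, 0.0903])]
[314 186  19  41 412] ((325.02294921875, 206.25689697265625), (12.643308639526367, 40.516056060791016), 16.699243545532227) [array([ 0.4988, -0.0623]), array([ 0.5892, -0.0925]), array([ 0.58  , -0.1206]), array([ 0.4896, -0.0903])]
[249 209  60  24 500] ((277.4821472167969, 222.86669921875), (61.39509582519531, 12.599573135375977), 16.821407318115234) [array([0.5115, 0.0936]), array([0.5396, 0.0845]), array([ 0.4946, -0.0518]), array([ 0.4668, -0.0425])]
```

View pics/crop.png

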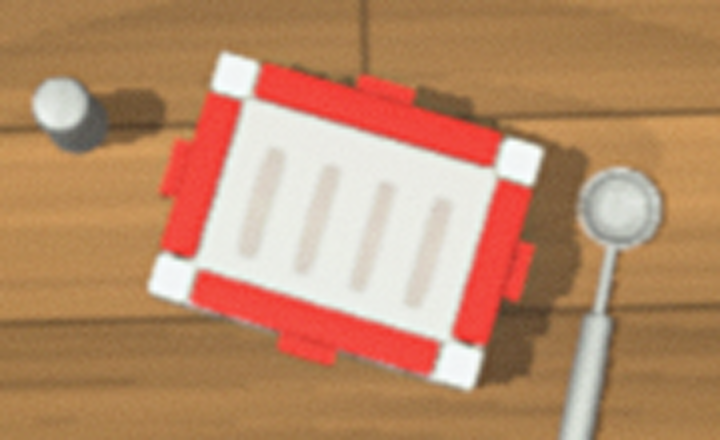

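View pics/crop2.png

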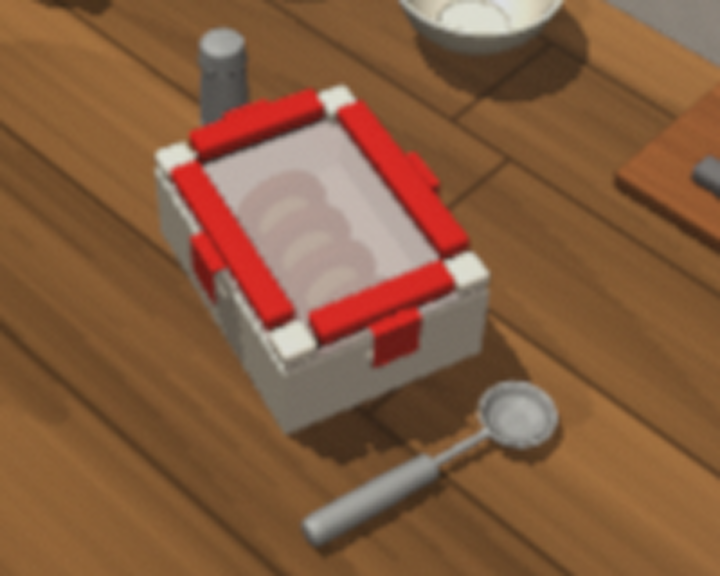

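The crops show the box turned by about -16.5°, with all four red sections standing proud. The shaker is off its +y side and the spoon is off its -y side. The tool's x axis already lies almost along the box's long side, so I can press with shut fingers and no turn.

Run:
```python
from h import *
np.set_printoptions(precision=4,suppress=True)
S=snapshot('top')
C=np.array([(218,52),(543,148),(478,390),(150,292)])/4+np.array([200,140])-0.4
W=np.array([at_z(S,c,.084)[:2] for c in C]); print(W,[np.linalg.norm(W[i]-W[i-1]) for i in range(4)])
c=W.mean(0); y=(W[0]+W[3]-W[1]-W[2]); y/=np.linalg.norm(y); x=np.array([y[1],-y[0]]); print('c',c,'yaw',np.degrees(np.arctan2(x[1],x[0])))
st=get_state(); R=np.array(st['orientation']); p=np.array(st['position'])
for n,o in [('near',-.064*x),('left',.089*y),('far',.064*x),('right',-.089*y)]:
    q=np.r_[c+o,.12]; print(n,q, 'shift cm',R.T@(q-p)*100)
```

```text
[[ 0.6718  0.0724]
 [ 0.6095 -0.1188]
 [ 0.4676 -0.0758]
 [ 0.5298  0.1153]] [np.float64(0.14838657188816576), np.float64(0.20110743520670607), np.float64(0.14823262555601957), np.float64(0.20097766589811084)]
c [ 0.5697 -0.0017] yaw -18.03778494336825
near [0.5088 0.0181 0.12  ] shift cm [-31.9109  46.5627  11.1298]
left [0.5972 0.0829 0.12  ] shift cm [-22.6083  52.3621  11.1293]
far [ 0.6305 -0.0216  0.12  ] shift cm [-31.0671  59.3348  11.1297]
right [ 0.5421 -0.0864  0.12  ] shift cm [-40.3696  53.5354  11.1302]
```

Call:
{"fn": "send_rows", "kwargs": {
  "motion": [
    [[-22.6,52.4,0],[0,0,0],-1],
    [[-22.6,52.4,0],[0,0,0],-1],
    [[-22.6,52.4,0],[0,0,0],-1],
    [[-22.6,52.4,0],[0,0,0],-1],
    [[-22.6,52.4,0],[0,0,0],-1],
    [[-22.6,52.4,0],[0,0,0],-1],
    [[-22.6,52.4,0],[0,0,0],-1],
    [[-22.6,52.4,0],[0,0,0],-1],
    [[-22.6,52.4,0],[0,0,0],-1],
    [[-22.6,52.4,0],[0,0,0],-1]
  ],
  "squeeze": 30
}}

```text
time: 2.38
position: [0.4902, 0.1902, 0.2315]
orientation: [[0.372, 0.928, 0.0], [0.928, -0.372, 0.0], [0.0, 0.0, -1.0]]
force: [0.1, 0.3, 0.7]
grip_width: -0.0
```

Call:
{"fn": "send_rows", "kwargs": {
  "motion": [
    [[-6,13.9,0],[0,0,0],-1],
    [[-6,13.9,0],[0,0,0],-1],
    [[-6,13.9,4],[0,0,0],-1],
    [[-6,13.9,8],[0,0,0],-1],
    [[-6,13.9,11],[0,0,0],-1],
    [[-6,13.9,12],[0,0,0],-1],
    [[-6,13.9,12],[0,0,0],-1],
    [[-6,13.9,12],[0,0,0],-1]
  ]
}}

```text
time: 3.05
position: [0.5968, 0.0828, 0.1114]
orientation: [[0.372, 0.928, -0.001], [0.928, -0.372, 0.0], [-0.0, -0.001, -1.0]]
force: [0.4, -0.7, 0.6]
grip_width: 0.0
```

Run:
```python
from h import *
st=get_state(); print(st['position'])
a=snapshot('side'); w=snapshot('wrist'); save(a,'s1'); save(w,'w1')
cv2.imwrite('pics/both1.png',np.hstack([cv2.resize(cv2.imread('pics/s1.png')[110:320,180:400],(440,420)),cv2.imread('pics/w1.png')[:,100:460]]))
```

```text
[0.59676755 0.08284181 0.11143399]
```

View pics/both1.png

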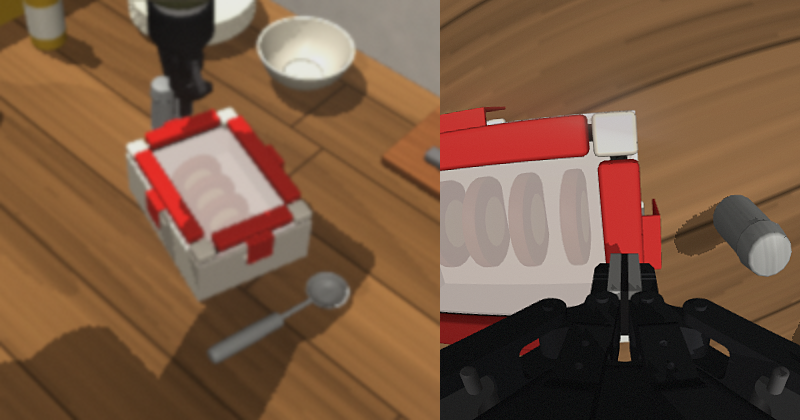

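In the wrist view (right half), the shut fingertips at about (625, 285) stand over the left red section, which spans columns 600–640. The shaker at (760, 240) is clear, so I press.

Call:
{"fn": "send_rows", "kwargs": {
  "motion": [
    [[0,0,1.5],[0,0,0],-1],
    [[0,0,2.0],[0,0,0],-1],
    [[0,0,2.2],[0,0,0],-1],
    [[0,0,2.4],[0,0,0],-1],
    [[0,0,2.6],[0,0,0],-1],
    [[0,0,2.75],[0,0,0],-1],
    [[0,0,2.75],[0,0,0],-1]
  ]
}}

```text
time: 3.73
position: [0.598, 0.0832, 0.0863]
orientation: [[0.371, 0.929, 0.004], [0.929, -0.371, -0.0], [0.001, 0.004, -1.0]]
force: [-0.4, 0.2, 0.2]
grip_width: 0.0
```

Call:
{"fn": "send_rows", "kwargs": {
  "motion": [
    [[0,0,0.2],[0,0,0],-1],
    [[0,0,0.3],[0,0,0],-1],
    [[0,0,0.4],[0,0,0],-1],
    [[0,0,0.4],[0,0,0],-1]
  ]
}}

```text
time: 4.07
position: [0.5983, 0.0831, 0.084]
orientation: [[0.371, 0.929, 0.005], [0.929, -0.371, -0.0], [0.002, 0.005, -1.0]]
force: [-5.6, -0.4, 13.0]
grip_width: -0.0002
```

Contact at z = 0.084 with 13 N means the left section is down. I'll lift and go over the far section.

Call:
{"fn": "send_rows", "kwargs": {
  "motion": [
    [[0,0,-2],[0,0,0],-1],
    [[0,0,-3],[0,0,0],-1],
    [[-4,3.2,-3],[0,0,0],-1],
    [[-8.5,6.9,-3],[0,0,0],-1],
    [[-8.5,6.9,-3],[0,0,0],-1],
    [[-8.5,6.9,-3],[0,0,0],-1]
  ]
}}

```text
time: 4.57
position: [0.6319, -0.0264, 0.1141]
orientation: [[0.376, 0.927, 0.007], [0.927, -0.376, -0.002], [0.001, 0.007, -1.0]]
force: [0.5, -0.4, -0.4]
grip_width: 0.0001
```

Run:
```python
from h import *
st=get_state(); print(st['position'])
w=snapshot('wrist'); save(w,'w2')
```

```text
[ 0.63186458 -0.02643019  0.1141219 ]
```

View pics/w2.png

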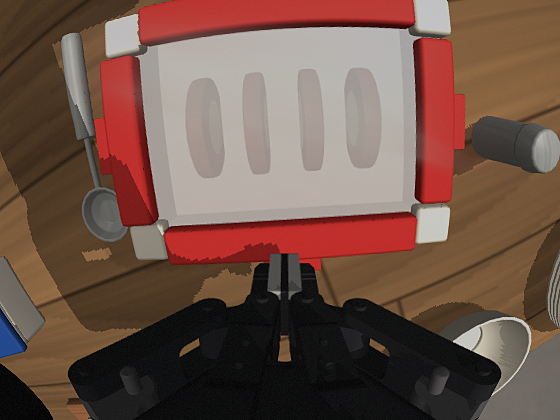

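```bash
cat >> h.py <<'E'
def wproj(w,p):
    M=np.linalg.inv(np.array(w['mount'])); q=M[:3,:3]@np.array(p)+M[:3,3]; a=np.array([q[0],-q[1],-q[2]])
    r=np.hypot(a[0],a[1]); th=np.arctan2(r,a[2]); return np.array([w['cx']+w['fx']*th*a[0]/r,w['cy']+w['fy']*th*a[1]/r])
def wpt(w,uv,st,z):
    x=(uv[0]-w['cx'])/w['fx'];y=(uv[1]-w['cy'])/w['fy'];th=np.hypot(x,y)
    d=np.array([np.sin(th)*x/th,-np.sin(th)*y/th,-np.cos(th)])
    M=np.array(w['mount']);R=np.array(st['orientation']);o=R@M[:3,3]+np.array(st['position']);d=R@M[:3,:3]@d
    return o+d*(z-o[2])/d[2]
E
python3 - <<'E'
from h import *
np.set_printoptions(precision=4,suppress=True)
st=get_state(); w=snapshot('wrist')
print(wproj(w,[0,0,0]),wproj(w,[0,0,.022]),wproj(w,[0,-.011,.022]),wproj(w,[0,.011,.022]))
for uv,z in [((433,8),.084),((123,38),.084),((149,242),.084),((433,224),.084)]: print(uv,wpt(w,uv,st,z))
for n in ('rim_near_top','rim_far_top','rim_left_top','rim_right_top'):
    for m in mark_of(n,'wrist')[:1]: print(n,m['score'],m['xy'],wpt(w,m['xy'],st,.092)[:2],wpt(w,m['xy'],st,.084)[:2])
E
```

```text
[284.0253 269.0697] [284.0332 250.5914] [284.0218 232.4687] [284.0442 267.8196]
(433, 8) [0.5319 0.1071 0.084 ]
(123, 38) [ 0.4822 -0.0621  0.084 ]
(149, 242) [ 0.5995 -0.1013  0.084 ]
(433, 224) [0.6543 0.0656 0.084 ]
rim_near_top 0.89 [266.7, 7.6] [0.5068 0.017 ] [0.5043 0.0176]
rim_far_top 0.57 [287.4, 251.3] [ 0.6324 -0.0223] [ 0.636  -0.0237]
rim_left_top 0.75 [436.6, 126.0] [0.5957 0.08  ] [0.5975 0.0836]
rim_right_top 0.85 [121.7, 146.3] [ 0.5408 -0.0845] [ 0.54   -0.0888]
```

The wrist marks agree with the plan to within about 4 mm. The far section centre is a little inward, so I shift 4 mm and press.

Call:
{"fn": "send_rows", "kwargs": {
  "motion": [
    [[0.4,-0.4,1.0],[0,0,0],-1],
    [[0.4,-0.4,2.0],[0,0,0],-1],
    [[0.4,-0.4,2.3],[0,0,0],-1],
    [[0.4,-0.4,2.6],[0,0,0],-1],
    [[0.4,-0.4,2.8],[0,0,0],-1],
    [[0.4,-0.4,3.0],[0,0,0],-1],
    [[0.4,-0.4,3.2],[0,0,0],-1],
    [[0.4,-0.4,3.2],[0,0,0],-1]
  ]
}}

```text
time: 5.53
position: [0.6284, -0.0151, 0.084]
orientation: [[0.37, 0.929, 0.006], [0.929, -0.37, -0.001], [0.001, 0.006, -1.0]]
force: [-7.0, 2.6, 12.7]
grip_width: 0.0003
```

Call:
{"fn": "send_rows", "kwargs": {
  "motion": [
    [[0,0,-2],[0,0,0],-1],
    [[0,0,-3],[0,0,0],-1],
    [[-4,-2,-3],[0,0,0],-1],
    [[-9.8,-5.4,-3],[0,0,0],-1],
    [[-9.8,-5.4,-3],[0,0,0],-1],
    [[-9.8,-5.4,-3],[0,0,0],-1],
    [[-9.8,-5.4,-3],[0,0,0],-1],
    [[-9.8,-5.4,-3],[0,0,0],-1]
  ]
}}

```text
time: 6.2
position: [0.5425, -0.0862, 0.1138]
orientation: [[0.37, 0.929, 0.007], [0.929, -0.37, -0.001], [0.002, 0.007, -1.0]]
force: [0.6, -0.2, -0.3]
grip_width: -0.0004
```

Run:
```python
from h import *
np.set_printoptions(precision=4,suppress=True)
st=get_state(); w=snapshot('wrist');save(w,'w3'); print(st['position'],wproj(w,[0,0,.022]))
for n in ('rim_near_top','rim_far_top','rim_left_top','rim_right_top'):
    for m in mark_of(n,'wrist')[:1]: print(n,m['score'],m['xy'],wpt(w,m['xy'],st,.092)[:2],wpt(w,m['xy'],st,.084)[:2])
```

```text
[ 0.5425 -0.0862  0.1138] [284.0277 250.5878]
rim_near_top 0.91 [438.9, 125.7] [0.5068 0.0188] [0.5086 0.0225]
rim_far_top 0.79 [419.5, 317.8] [ 0.6254 -0.0209] [ 0.633  -0.0191]
rim_left_top 0.78 [534.1, 219.4] [0.5903 0.0789] [0.5961 0.0855]
rim_right_top 0.55 [284.6, 247.4] [ 0.5409 -0.0852] [ 0.5443 -0.0866]
```

View pics/w3.png

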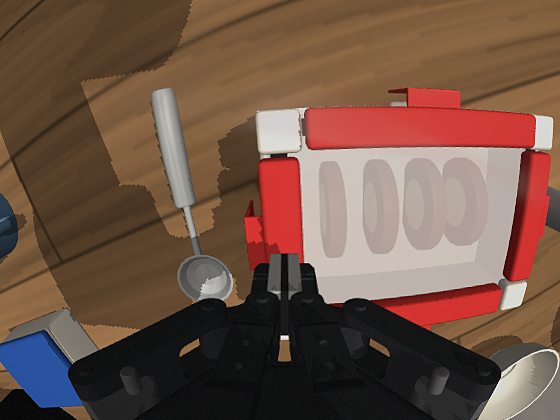

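The tips at (284, 260) stand over the right section (columns 260–300). The spoon bowl at (205, 280) lies clear on the table, so I press.

Call:
{"fn": "send_rows", "kwargs": {
  "motion": [
    [[0,0,1.0],[0,0,0],-1],
    [[0,0,2.0],[0,0,0],-1],
    [[0,0,2.3],[0,0,0],-1],
    [[0,0,2.6],[0,0,0],-1],
    [[0,0,2.8],[0,0,0],-1],
    [[0,0,3.0],[0,0,0],-1],
    [[0,0,3.2],[0,0,0],-1],
    [[0,0,3.2],[0,0,0],-1]
  ]
}}

```text
time: 7.12
position: [0.5423, -0.0857, 0.0838]
orientation: [[0.368, 0.93, 0.005], [0.93, -0.368, -0.001], [0.001, 0.005, -1.0]]
force: [-11.2, 2.2, 25.6]
grip_width: 0.0003
```

Call:
{"fn": "send_rows", "kwargs": {
  "motion": [
    [[0,0,-2],[0,0,0],-1],
    [[0,0,-3],[0,0,0],-1],
    [[4,-3,-3],[0,0,0],-1],
    [[8.4,-7,-3],[0,0,0],-1],
    [[8.4,-7,-3],[0,0,0],-1],
    [[8.4,-7,-3],[0,0,0],-1],
    [[8.4,-7,-3],[0,0,0],-1],
    [[8.4,-7,-3],[0,0,0],-1]
  ]
}}

```text
time: 7.78
position: [0.5084, 0.0178, 0.1136]
orientation: [[0.368, 0.93, 0.006], [0.93, -0.368, -0.001], [0.001, 0.006, -1.0]]
force: [0.2, -1.0, 0.2]
grip_width: 0.0001
```

Run:
```python
from h import *
np.set_printoptions(precision=4,suppress=True)
st=get_state(); w=snapshot('wrist');save(w,'w4'); print(st['position'],wproj(w,[0,0,.022]))
for n in ('rim_near_top',):
    for m in mark_of(n,'wrist')[:1]: print(n,m['score'],m['xy'],wpt(w,m['xy'],st,.092)[:2],wpt(w,m['xy'],st,.084)[:2])
```

```text
[0.5084 0.0178 0.1136] [284.0275 250.5893]
rim_near_top 0.63 [282.3, 252.4] [0.5091 0.0165] [0.5126 0.015 ]
```

Call:
{"fn": "send_rows", "kwargs": {
  "motion": [
    [[0,0,1.0],[0,0,0],-1],
    [[0,0,2.0],[0,0,0],-1],
    [[0,0,2.3],[0,0,0],-1],
    [[0,0,2.6],[0,0,0],-1],
    [[0,0,2.8],[0,0,0],-1],
    [[0,0,3.0],[0,0,0],-1],
    [[0,0,3.2],[0,0,0],-1],
    [[0,0,3.2],[0,0,0],-1]
  ]
}}

```text
time: 8.55
position: [0.5084, 0.0173, 0.0838]
orientation: [[0.369, 0.929, 0.006], [0.929, -0.369, -0.002], [0.0, 0.006, -1.0]]
force: [-11.2, 1.0, 27.7]
grip_width: 0.0004
```

Call:
{"fn": "send_rows", "kwargs": {
  "motion": [
    [[0,0,-3],[0,0,0],-1],
    [[0,0,-7],[0,0,0],-1],
    [[0,0,-11],[0,0,0],-1],
    [[-1,-4,-14],[0,0,0],-1],
    [[-3,-8,-14],[0,0,0],-1],
    [[-5.5,-12,-14],[0,0,0],-1],
    [[-5.5,-14,-14],[0,0,0],-1],
    [[-5.5,-14,-14],[0,0,0],-1],
    [[-5.5,-14,-14],[0,0,0],-1]
  ]
}}

```text
time: 9.3
position: [0.3565, 0.0183, 0.2234]
orientation: [[0.369, 0.929, 0.007], [0.929, -0.369, -0.002], [0.001, 0.007, -1.0]]
force: [0.9, -0.1, 0.5]
grip_width: 0.0001
```

Run:
```python
from h import *
st=get_state(); print(st['position'],st['force'])
s=snapshot('side');save(s,'s5');w=snapshot('wrist');save(w,'w5')
f=lambda n:cv2.resize(cv2.imread('pics/'+n+'.png')[150:270,220:360],(700,600),interpolation=2)
cv2.imwrite('pics/cmp.png',cv2.resize(np.hstack([f('side0'),f('s5')]),(800,400)))
for n in ('shaker','spoon','foodbox','rim_left_top','rim_right_top'): print(n,[(m['score'],np.round(at_z(s,m['xy'],.084 if 'rim' in n else 0),3)) for m in mark_of(n,'side')[:2]])
```

```text
[0.35648404 0.01825223 0.22340551] [ 0.93256393 -0.14595857  0.4616823 ]
shaker [(0.7, array([0.645, 0.167, 0.   ])), (0.66, array([ 0.62 , -0.422, -0.   ]))]
spoon [(0.69, array([ 0.508, -0.158,  0.   ])), (0.5, array([0.459, 0.426, 0.   ]))]
foodbox [(0.64, array([ 0.558, -0.004,  0.   ]))]
rim_left_top [(0.64, array([0.601, 0.092, 0.084])), (0.37, array([ 0.462, -0.193,  0.084]))]
rim_right_top [(0.64, array([ 0.544, -0.087,  0.084]))]
```

View pics/cmp.png

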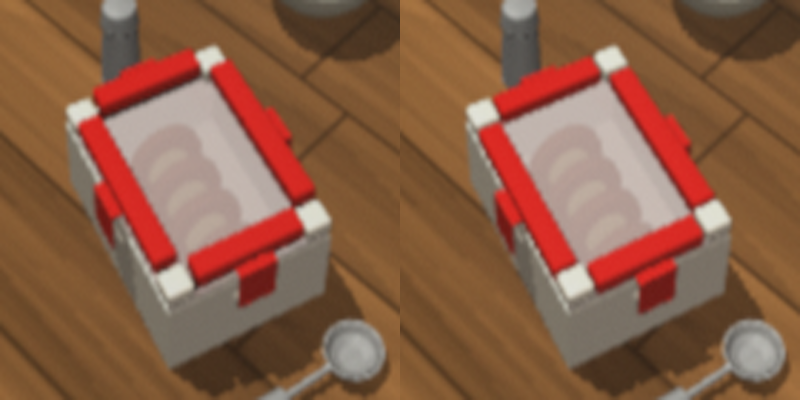

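View pics/w5.png

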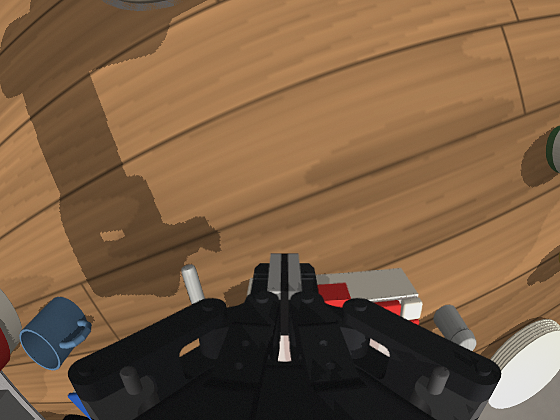

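Compared with the start (left half), every section now sits level with the white corners (right half), and box, spoon and shaker look unmoved. I'll check the drop of each section numerically before handing in.

Run:
```python
from h import *
s=snapshot('side')
a=cv2.imread('pics/side0.png')[150:270,210:370].astype(np.float32); b=cv2.imread('pics/s5.png')[150:270,210:370].astype(np.float32)
def best(p,w=16,h=12):  # template shift around pixel p of full image
    x,y=int(p[0])-210,int(p[1])-150
    t=a[y-h:y+h,x-w:x+w]; r=b[y-h-6:y+h+6,x-w-6:x+w+6]
    m=cv2.minMaxLoc(cv2.matchTemplate(r,t,cv2.TM_CCOEFF_NORMED)); return np.array(m[3])-6,round(m[1],3)
E=np.linalg.inv(np.array(s['extrinsics']))
def pr(p):
    q=E[:3,:3]@p+E[:3,3]; return np.array([s['cx']-s['fx']*q[0]/q[2],s['cy']+s['fy']*q[1]/q[2]])
for n,p in dict(near=(.508,.018),far=(.629,-.02),left=(.597,.083),right=(.542,-.086)).items():
    u=pr(np.r_[p,.092]); print(n,u.round(1),'expected',(pr(np.r_[p,.084])-u).round(1),'strip red rows before/after:')
    x=int(u[0])-210
    for im in (a,b):
        c=np.mean([im[:,x+d,2]-im[:,x+d,1] for d in (0,)],0); r=np.where(c>90)[0]+150; print('   ',r[abs(r-u[1])<14])
    print('   match',best(u,9,7))
```

```text
near [263.1 205.4] expected [0.1 2.2] strip red rows before/after:
    [198 199 200 201 202 203 204 205 206 207 208 209 210 211 212 213]
    [200 201 202 203 204 205 206 207 208 209 210 211 212 213 214 215 216]
   match (array([0, 2]), 0.992)
far [309.8 187. ] expected [-0.2  2.2] strip red rows before/after:
    [179 180 181 182 183 184 185 186 187 188 189 190 191 192]
    [181 182 183 184 185 186 187 188 189 190 191 192 193 194 195]
   match (array([0, 2]), 0.992)
left [270.7 172.6] expected [0.  2.3] strip red rows before/after:
    [168 169 170 171 172 173 174 175 176 177]
    [170 171 172 173 174 175 176 177 178 179]
   match (array([0, 2]), 0.954)
right [305.7 221.7] expected [-0.2  2.2] strip red rows before/after:
    [219 220 221 222 223 224 225 226 227 228 229 230 231 232 233]
    [221 222 223 224 225 226 227 228 229 230 231 232 233 234 235]
   match (array([0, 2]), 0.996)
```

All four sections dropped by 2 px against 2.2 px expected for 8 mm, and the arm is clear. I'm handing in.

```bash
python3 -c "
from station import *
print(get_state()['dq']); print(sign_off())"
```

```text
[-0.09388    -0.37146433  0.28128518  0.01533911 -0.04301493 -0.07821193]
the job is handed in; nothing more can be done
None
```

I pressed down all four red rim sections (left, far, right, near) with the shut fingertips, backed the arm off, and handed the job in at about 10 s. `sign_off()` gives no verdict, so the result rests on my own checks below.

- **Presses:** Each press bottomed out with the fingertips at 84 mm, flush with the corners. The left and far sections showed about 13 N there, and the right and near sections about 26 N, against the spring's 5 N.
- **Rim drop:** With the arm clear, the side camera showed each section 2 px lower than at the start. A full 8 mm drop should show as 2.2 px, so the picture agrees with shut but is only good to a few millimetres.
- **Box and other things:** The before and after side pictures show the box, shaker and spoon visibly unmoved. The networks' marks for these three shifted by up to about 10 mm, which I took as their noise. I did not re-measure the mustard, pickles, mug or small box, but the arm stayed well away from them.
- **Robot clear:** The fingertips finished at about 223 mm height, beside the box and about 150 mm from the nearest section, with no contact force.

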